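Take the depth of a blind bore and keep the reading

ROBOT

A 6-joint arm with a two-finger parallel gripper is mounted at the origin on the work surface. World frame = base frame: x ahead of the robot, y to its left, z up, the work surface at z = 0. Lengths are in m, angles in rad, forces in N, time in s.
With the tool pointing down it reaches from about 0.425 to 1.125 m from the base axis. Payload 14.9 kg.
Tool frame: the origin (TCP) lies between the finger pads; the fingertips stand 8 mm ahead of it and the grasp point (between the pads) lies 11 mm behind it; z points along the fingers, y is the line along which they close (so a half turn about z gives the same grasp; the last joint's range is limited). The gripper opens to 91 mm and grips with 3 to 60 N. Pads are 32 mm wide; open, the fingers measure 118 mm over their backs; the gripper's body (76 mm by 178 mm) begins 60 mm behind the grasp point.
Start: joints at [-1.148, 0.379, 1.734, -0, 1.028, -0.033], TCP at [0.308, -0.629, 0.222] pointing down, gripper open.
Joint ranges: [-2.77, 2.77], [-0.74, 2.19], [0, 2.66], [-1.06, 4.2], [0.31, 2.87], [-3.08, 3.08]. Speed limits (rad/s): [1.89, 1.89, 2.39, 3.14, 3.14, 3.14].

INTERFACE

Orientations are given as a unit quaternion [w, x, y, z].
In Python, from cell import robot gives the robot as it stands. Calls block until the motion is done:
- robot.move_pose(position, orientation): joint-space move of the TCP to a pose.
- robot.move_straight(position, rate=0.15, frame=None): straight line of the TCP; frame=None keeps the orientation; rate is the mean speed in m/s.
- robot.move_joints(angles): joint-space move.
- robot.open_gripper() and robot.close(strength=None): open the fingers fully, or close them until they stop; strength is the grip in N (None keeps the last).
- robot.hold(seconds).
- robot.ik(position, orientation): joint angles nearest the present ones, or None.
- robot.read_camera(name): name is "side" or "top" or "wrist"; returns a dict with "frame" (384x512x3 uint8, red, green, blue), "camera_matrix" (3x3 intrinsics, pixels), "distortion" ([k1, k2, p1, p2, k3] as OpenCV has them; the pictures are not rectified), "eye" and "orientation" of the camera in the world. Camera axes: x right, y down, z forward; pixel columns grow to the right and rows downward; lengths in m; the calibration is good to about 2 mm. A picture is of the moment at which its call begins. There is no depth.
A pose or a line that the arm cannot do raises robot.MotionError and nothing moves.
- robot.finish_job(): hands the job in; it is judged then, once.
Readings, each from a call of its own:
- robot.get_time(): time.
- robot.get_qpos(): joint angles.
- robot.get_dq(): joint speeds.
- robot.get_tau(): joint torques, N m.
- robot.get_tool_pos(): TCP position.
- robot.get_tool_rot(): TCP orientation.
- robot.get_ft_force(): force on the tool from outside, world axes, zero at the start.
- robot.get_moment(): the same for the moment, N m.
- robot.get_finger_gap(): opening from 0.0 (shut) to 1.0 (fully open).
- robot.get_gripper_force(): force on a finger pad.
Only numpy, scipy, OpenCV 4.12 (cv2) and the standard library are available. Lean on these libraries where they do the work, as an engineer would, in place of code of your own. Each camera call takes 0.05 s, during which the arm holds its last target. There are 200 camera calls.

TASK

Measure the blind bore in the wooden block (engraved with rings) with the steel depth gauge: set the gauge's foot flat across the mouth of the bore and lower its rod by the knob until it bottoms out. Then take the gauge again by its barrel, so that the rod keeps its setting, and stand it back on its wooden stand, foot flat across the gap, with the measured depth unchanged. Leave the tape roll, the tape measure and the glue bottle where they are.

Things in the scene. Friction and masses are not known exactly. Their poses are not given: they have to be found in the camera images.
- gauge: The depth gauge without its rod: a steel foot plate 36 x 120 x 12 mm (x, y, z) carrying an upright rectangular steel barrel 24 x 44 mm (x, y) in its middle, whose top is 48 mm above the underside of the foot; 0.3 kg. Origin: centre of the foot's underside; y along the foot, z up. It starts standing on the stand, its foot across the gap.
- gauge_barrel (a point): Point on the barrel's axis 8 mm below the barrel's top (40 mm above the foot's underside): where to grip the barrel, across its 44 mm (along y), because across x the fingers would close on the wider knob just above it. In y the barrel stands 10 mm past the knob each side. Axes as the gauge's.
- rod (a joint): How far the rod is pushed down through the gauge (m): 0 = fully drawn up, its tip 6 mm below the foot's underside; 0.054 = fully down, tip 60 mm below it and the knob on the barrel. It slides stiffly with about 1.3 N friction: it stays put when the gauge is held by barrel or foot (the rod with its knob weighs 0.5 N), but if the gauge is lifted by the knob the heavier foot and barrel (3 N) slide down the rod and any setting is lost.
- rod_knob (a point): Centre of the black knob on top of the rod, a bar 34 x 24 x 16 mm (x, y, z of the gauge: crosswise to the foot), 116 mm above the rod's tip; the 10 mm rod is bare from knob to barrel. With the rod bottomed in the bore, the knob's underside is 4 to 16 mm above the barrel's top. In x the knob stands 5 mm past the barrel each side, so fingers gripping its 34 mm clear the barrel.
- rod_tip (a point): Centre of the rod's flat lower end, which is 14 mm in diameter for its lowest 6 mm.
- bore_mouth (a point): Centre of the mouth of the bore, in the flat top of the wooden block, 75 mm above the table. The block is fixed, 120 x 170 x 75 mm (x, y, z); the bore is 27 mm in diameter, vertical, 20 mm from the block's middle along its +y; rings are engraved around it. Axes as the block's.
- bore_floor (a point): Centre of the flat floor of the bore, 44 to 56 mm below the mouth; the depth differs every time. The floor is rigid.
- stand_top (a point): The wooden stand, fixed: two upright cheeks, each 60 mm (x) x 45 mm (y), with a gap of 44 mm between them along its y, on a base 80 x 160 x 12 mm. This point is in the middle of the gap, level with the cheeks' flat tops, 75 mm above the table (the same height as the block's top). Axes as the stand's. The gauge's foot lies along the stand's y, over both cheeks, with the rod hanging in the gap, 63 mm deep down to the stand's base.
- tape_roll: Bystander: roll of paper tape lying flat, 100 mm in diameter, 25 mm high. Origin: centre of its underside.
- tape_measure: Bystander: grey tape measure, 70 x 60 x 36 mm. Origin: centre of its underside.
- glue: Bystander: white glue bottle, standing, 56 mm in diameter, 140 mm high. Origin: centre of its underside.
Not all that is in view belongs to the job. What is shaped like the gauge but orange is not meant. What is shaped like the part that bears bore_mouth but green is not meant.

How it is judged:
By the outcome, as a careful person would: the job done as asked, in the order asked, and still so for the second after the job is handed in, with the robot touching nothing.
It also fails if it takes over 72 s, if anything falls off the work surface, if the arm or the gripper's body presses on something with over 40 N, if the wrist force passes 120 N, or if a joint passes its speed limit or range.

## Working session

There is one attempt and no reset: what is moved stays moved. The work goes in short steps, each a Python script; the robot and the scene stay as the last script left them, time stands still between calls to the robot, and variables do not carry over. Pictures are saved under pics/ and viewed, at most 10 in all, crops included, and the job is handed in when it is done.

```bash
mkdir -p pics; ls
python3 - <<'E'
from cell import robot
import cv2,pickle
d={}
for n in("top","side"):
    c=robot.read_camera(n); d[n]=c
    cv2.imwrite(f"pics/{n}0.png",c["frame"][:,:,::-1]); print(n,c["eye"],c["orientation"],c["camera_matrix"],c["distortion"])
pickle.dump(d,open("cams.pkl","wb"))
print(robot.get_tool_rot(),robot.get_time())
E
```

```text
pics
top [ 0.45268068 -0.00431975  1.06157164] [ 0.04928361 -0.7057      0.70631294 -0.02608967] [[394.03446438   0.         251.36300415]
 [  0.         394.03446438 195.56842198]
 [  0.           0.           1.        ]] [-0.11268446  0.          0.          0.          0.        ]
side [0.04465608 0.66255458 0.71789065] [ 0.13958446 -0.28453837  0.83978243 -0.44081693] [[411.89109867   0.         249.71920012]
 [  0.         411.89109867 192.47687435]
 [  0.           0.           1.        ]] [-0.04087379  0.          0.          0.          0.        ]
[-4.84260155e-04  9.74139199e-01  2.25948168e-01 -1.07353977e-04] 0.1
```

View pics/top0.png

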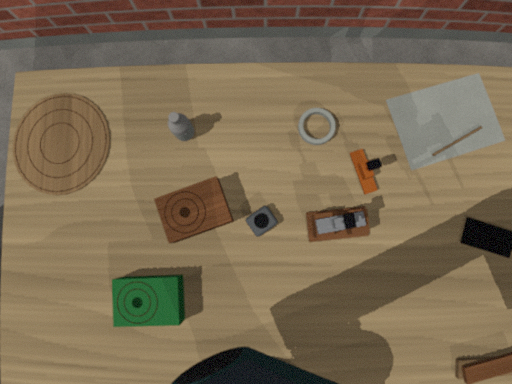

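View pics/side0.png

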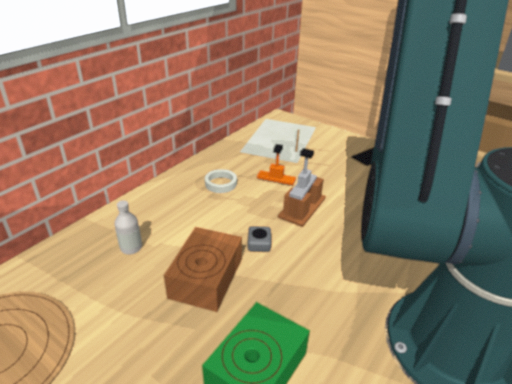

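The top view shows the brown block at (193,210) with its bore at (185,212), and the gauge on its stand at (338,223) with its knob at (350,220). The green block and the orange gauge are decoys. The side view confirms this: gauge at (303,180), knob at (307,153).

```bash
cat > h.py <<'E'
import numpy as np,cv2
from scipy.spatial.transform import Rotation as R
def ray(c,uv):
    p=cv2.undistortPoints(np.array(uv,float).reshape(-1,1,2),c["camera_matrix"],np.array(c["distortion"]))[:,0]
    w,x,y,z=c["orientation"]; d=np.c_[p,np.ones(len(p))]@R.from_quat([x,y,z,w]).as_matrix().T
    return np.array(c["eye"]),d
def plane(c,uv,z):
    o,d=ray(c,uv); return o+d*((z-o[2])/d[:,2:])
def tri(c1,u1,c2,u2):
    A=[];b=[]
    for c,u in((c1,u1),(c2,u2)):
        o,d=ray(c,[u]);d=d[0]/np.linalg.norm(d);P=np.eye(3)-np.outer(d,d);A.append(P);b.append(P@o)
    p=np.linalg.lstsq(np.vstack(A),np.hstack(b),rcond=None)[0]
    return p,[np.linalg.norm(a@p-k) for a,k in zip(A,b)]
def blobs(m,box,amin=15):
    x0,y0,x1,y1=box; k=np.zeros_like(m);k[y0:y1,x0:x1]=m[y0:y1,x0:x1]
    n,l,s,ce=cv2.connectedComponentsWithStats(k.astype(np.uint8))
    return [(s[i,4],ce[i].round(2),(l==i)) for i in range(1,n) if s[i,4]>=amin]
def down(yaw):  # tool z down, tool y axis along world angle yaw
    y=np.array([np.cos(yaw),np.sin(yaw),0]);z=np.array([0,0,-1.]);x=np.cross(y,z)
    q=R.from_matrix(np.c_[x,y,z]).as_quat(); return [q[3],q[0],q[1],q[2]]
E
python3 - <<'E'
import pickle;from h import *
d=pickle.load(open("cams.pkl","rb"));t,s=d["top"],d["side"]
def dark(f): return f.max(2)<45
kt=blobs(dark(t["frame"]),(300,195,375,245));ks=blobs(dark(s["frame"]),(296,143,318,163))
for n,b in(("kt",kt),("ks",ks)):print(n,[(a,c) for a,c,_ in b])
print("knob",tri(t,max(kt,key=lambda b:b[0])[1],s,max(ks,key=lambda b:b[0])[1]))
bt=blobs(dark(t["frame"]),(170,197,200,227),5);print("bore dark",[(a,c,plane(t,[c],.075)[0]) for a,c,_ in bt])
a=cv2.resize(t["frame"][165:255,145:245],None,fx=4,fy=4,interpolation=2)
b=cv2.resize(t["frame"][165:255,295:395],None,fx=4,fy=4,interpolation=2)
cv2.imwrite("pics/crop1.png",np.hstack([a,b])[:,:,::-1])
E
```

```text
kt [(np.int32(152), array([348.9 , 219.68]))]
ks [(np.int32(58), array([306.74, 153.  ]))]
knob (array([ 0.49080599, -0.19367902,  0.18284662]), [np.float64(0.001617493079702032), np.float64(0.001617493079702218)])
bore dark []
```

View pics/crop1.png

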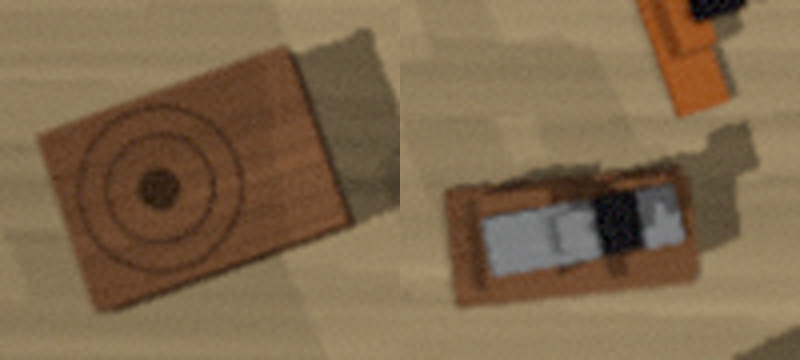

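The crop shows the foot corners at about (482,218), (497,277), (685,245) and (675,185), the knob blob, and the bore at (159,189). Knob z is about 0.183, against 0.185 expected for a fully raised rod. The knob can therefore carry the gauge with the rod at its upper stop.

Run:
```python
import pickle;from h import *
from cell import robot
d=pickle.load(open("cams.pkl","rb"));t=d["top"]
c=np.array([[482,218],[497,277],[685,245],[675,185]])
P=plane(t,np.c_[295+(c[:,0]-400)/4,165+c[:,1]/4],.087);print(P.round(4))
print("sizes",[np.linalg.norm(P[i]-P[i-1]).round(4) for i in range(4)],"centre",P.mean(0))
v=(P[0]+P[1]-P[2]-P[3]);yaw=np.arctan2(v[1],v[0]);print("y-dir deg",np.degrees(yaw))
print("bore",plane(t,[[145+159/4,165+189/4]],.075))
b=np.array([[38,135],[102,311],[352,222],[288,47]]);B=plane(t,np.c_[145+b[:,0]/4,165+b[:,1]/4],.075)
print("block",B.round(3),[np.linalg.norm(B[i]-B[i-1]).round(3) for i in range(4)]); w=B[0]+B[1]-B[2]-B[3];w/=np.linalg.norm(w)
print("bore from block",B.mean(0)+.02*w,"ydir",np.degrees(np.arctan2(w[1],w[0])))
g=P.mean(0); q0=robot.get_qpos()
# tool y along gauge x (yaw-90)
for o in(-np.pi/2,np.pi/2):print(o,robot.ik([g[0],g[1],.30],down(yaw+o)))
cand=[yaw-np.pi/2,yaw+np.pi/2]
Q=[(robot.ik([g[0],g[1],.30],down(k)),k) for k in cand]
k=min((x for x in Q if x[0] is not None),key=lambda x:abs(x[0][5]))[1]
robot.move_pose([g[0],g[1],.30],down(k));print(k,robot.get_time(),robot.get_qpos())
w=robot.read_camera("wrist");pickle.dump(w,open("w1.pkl","wb"));cv2.imwrite("pics/w1.png",w["frame"][:,:,::-1]);print(w["eye"])
```

```text
[[ 0.4972 -0.1307  0.087 ]
 [ 0.4609 -0.1394  0.087 ]
 [ 0.4801 -0.2563  0.087 ]
 [ 0.5172 -0.251   0.087 ]]
sizes [np.float64(0.122), np.float64(0.0374), np.float64(0.1184), np.float64(0.0375)] centre [ 0.48887847 -0.19433885  0.087     ]
y-dir deg 99.3754409229087
bore [[0.51633499 0.19678527 0.075     ]]
block [[0.551 0.276 0.075]
 [0.439 0.232 0.075]
 [0.496 0.074 0.075]
 [0.607 0.116 0.075]] [np.float64(0.17), np.float64(0.12), np.float64(0.168), np.float64(0.119)]
bore from block [0.51644689 0.19325106 0.075     ] ydir 109.43001886788403
-1.5707963267948966 [-4.22669974e-01  8.24888527e-03  2.02814714e+00 -4.44089210e-16
  1.10519662e+00 -5.86302287e-01]
1.5707963267948966 [-4.22669974e-01  8.24888527e-03  2.02814714e+00 -4.44089210e-16
  1.10519662e+00  2.55529037e+00]
0.16363231293097247 1.8417 [-4.23834591e-01  8.89300698e-03  2.02775851e+00 -1.25271577e-04
  1.10511756e+00 -5.85993612e-01]
[ 0.4756785  -0.11441304  0.46393296]
```

View pics/w1.png

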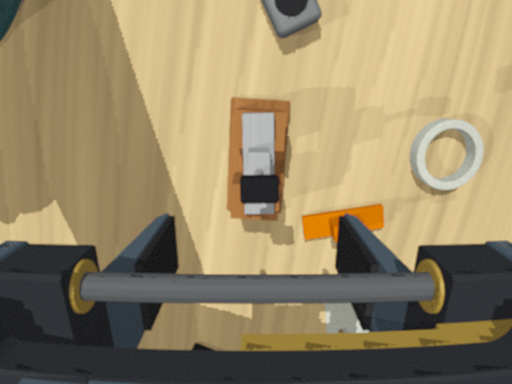

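The wrist view shows the knob at (260,188) and the foot running from (258,112) to (262,214). I'll refine the pose from this view, then grip the knob and lift.

Run:
```python
import pickle;from h import *
from cell import robot
w=pickle.load(open("w1.pkl","rb"));f=w["frame"].astype(int)
k=max(blobs(f.max(2)<50,(235,170,285,208)),key=lambda b:b[0])
K=plane(w,[k[1]],.191)[0];print("knob",k[0],k[1],K)
m=(f.max(2)-f.min(2)<25)&(f.min(2)>100);gs=max(blobs(m,(236,104,284,175)),key=lambda b:b[0])
r=gs[2];pts=[]   # edge midline of upper foot part
for v in range(117,145):
    u=np.flatnonzero(r[v]);pts.append([(u[0]+u[-1])/2,v])
L=plane(w,pts,.087);vx,vy,*_=cv2.fitLine(L[:,:2].astype(np.float32),2,0,.01,.01).ravel()
yaw=np.arctan2(vy,vx);yaw+=np.pi*(yaw<0);print("yaw",np.degrees(yaw),L[0],L[-1])
g=np.array([.4889,-.1943]);print("knob-foot centre",K[:2]-g)
if np.hypot(*(K[:2]-g))<.008 and abs(np.degrees(yaw)-99.4)<5:
    xy=K[:2]; ty=yaw-np.pi/2
    robot.move_pose([*xy,.26],down(ty)); robot.move_straight([*xy,.174],rate=.12)
    f0=robot.get_ft_force(); robot.close(15);print("gap",robot.get_finger_gap()*91,robot.get_gripper_force(),robot.get_ft_force()-f0)
    robot.move_straight([*xy,.20],rate=.06);robot.hold(.2);print(robot.get_finger_gap()*91,robot.get_ft_force()-f0)
    robot.move_straight([*xy,.30]);
    np.save("pick.npy",[*xy,yaw]);print(robot.get_time())
    c=robot.read_camera("side");cv2.imwrite("pics/s2.png",cv2.resize(c["frame"][40:260,200:420],None,fx=2.5,fy=2.5)[:,:,::-1])
```

```text
knob 946 [259.33 188.37] [ 0.49073908 -0.19163503  0.191     ]
yaw 99.79639438809855 [ 0.48074667 -0.13890248  0.087     ] [ 0.48627486 -0.16896856  0.087     ]
knob-foot centre [0.00183908 0.00266497]
gap 33.5273618891242 14.999886006116867 [ 0.53856296  0.43523117 -0.85863935]
33.776390842285494 [ 0.58979022  0.87636795 -4.37900072]
5.55
```

View pics/s2.png

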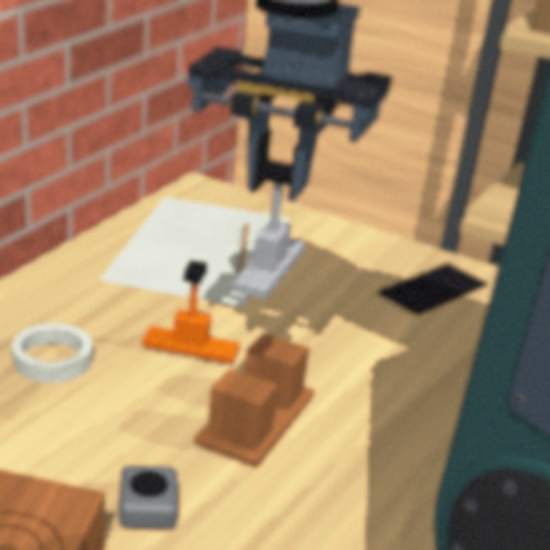

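The gauge hangs from the knob at its upper stop, and the stand at (255,400) is undisturbed. Next I'll hover beside the bore to refine its position.

Run:
```python
import pickle;from h import *
from cell import robot
ty=np.radians(109.4-90)
robot.move_pose([.5164,.195,.30],down(ty));robot.hold(.2)
w=robot.read_camera("wrist");t=robot.read_camera("top");pickle.dump((w,t),open("w3.pkl","wb"))
cv2.imwrite("pics/w3.png",w["frame"][:,:,::-1]);print(robot.get_time(),robot.get_tool_pos(),w["eye"])
```

```text
7.3417 [0.51656357 0.1944838  0.30000786] [0.48974322 0.27135469 0.46407278]
```

View pics/w3.png

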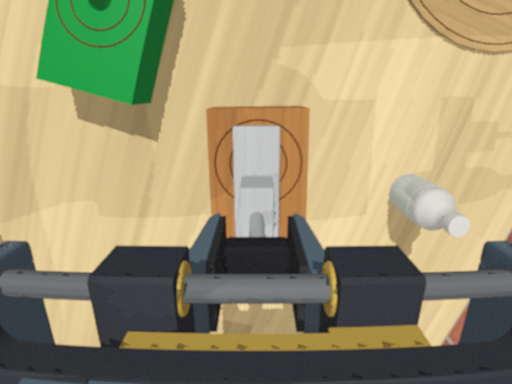

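The wrist view shows the block's +y edge at row 107 (columns 208–309), the ring spanning columns 215–302 with its top at row 119, and the held foot's +y end at row 126 (columns 233–280).

Run:
```python
import pickle;from h import *
w,t=pickle.load(open("w3.pkl","rb"));f=w["frame"].astype(int)
# block: brown mask
hsv=cv2.cvtColor(w["frame"],cv2.COLOR_RGB2HSV).astype(int)
br=(hsv[...,0]<16)&(hsv[...,1]>110)&(hsv[...,2]>50)
B=max(blobs(br,(195,98,320,235)),key=lambda b:b[0])[2]
rows=range(112,205);Lp=[];Rp=[]
for v in rows:
    u=np.flatnonzero(B[v]);Lp.append([u[0]-.5,v]);Rp.append([u[-1]+.5,v])
T=[[u,np.flatnonzero(B[:,u])[0]-.5] for u in range(214,304)]
def line(p,z):
    P=plane(w,p,z)[:,:2].astype(np.float32);vx,vy,x,y=cv2.fitLine(P,cv2.DIST_HUBER,0,.01,.01).ravel();return np.array([vx,vy]),np.array([x,y])
def lr(Lp,Rp,T,z,back):
    l,r,tt=line(Lp,z),line(Rp,z),line(T,z)
    d=l[0]*np.sign(l[0][1])+r[0]*np.sign(r[0][1]);d/=np.linalg.norm(d);n=np.array([d[1],-d[0]])
    a,b,e=l[1]@n,r[1]@n,tt[1]
    # end line meets midline
    m=(a+b)/2; nt=np.array([-tt[0][1],tt[0][0]]); p=n*m; s=((e-p)@nt)/(d@nt); end=p+s*d
    return end-back*d,np.degrees(np.arctan2(d[1],d[0])),abs(b-a),np.degrees(np.arctan2(*(tt[0]*np.sign(tt[0][0]))[::-1]))
print("bore",lr(Lp,Rp,T,.075,.065))
g=(f.max(2)-f.min(2)<28)&(f.min(2)>95)
G=max(blobs(g,(225,118,290,212)),key=lambda b:b[0])[2]
Lp=[];Rp=[]
for v in range(131,172):
    u=np.flatnonzero(G[v]);Lp.append([u[0]-.5,v]);Rp.append([u[-1]+.5,v])
T=[[u,np.flatnonzero(G[:,u])[0]-.5] for u in range(237,277)]
print("gauge",lr(Lp,Rp,T,.213,.060))
# ring: fit
dk=(f.sum(2)<cv2.blur(f.sum(2).astype(np.float32),(9,9))-45)&cv2.erode(B.astype(np.uint8),np.ones((3,3))).astype(bool)
x,y=np.meshgrid(np.arange(512),np.arange(384))
e=np.hypot(x-258.5,y-162);s=dk&(e>38)&(e<48)&((x<228)|(x>286)|(y<124));p=np.c_[x[s],y[s]]
P=plane(w,p,.075)[:,:2];A=np.c_[2*P,np.ones(len(P))];c=np.linalg.lstsq(A,(P**2).sum(1),rcond=None)[0];print("ring",len(p),c[:2],np.sqrt(c[2]+c[:2]@c[:2]))
```

```text
bore (array([0.5173259 , 0.19723469], dtype=float32), np.float32(109.9421), np.float32(0.117131084), np.float32(19.938969))
gauge (array([0.51659715, 0.19286335], dtype=float32), np.float32(109.00102), np.float32(0.036093354), np.float32(19.32834))
ring 312 [0.51795531 0.19571761] 0.05206130240773863
```

Run:
```python
from h import *
from cell import robot
xy=[.5175,.1979]
robot.move_straight([*xy,.200],rate=.15);robot.move_straight([*xy,.180],rate=.06);robot.hold(.1)
f0=robot.get_ft_force();print(f0)
robot.move_straight([*xy,.170],rate=.03);print("contact",robot.get_ft_force()-f0,robot.get_tool_pos()[2])
robot.move_straight([*xy,.139],rate=.04);f1=robot.get_ft_force();print("slide",f1-f0,robot.get_tool_pos(),robot.get_time())
z=.139;F=[]
while z>.119:
    z-=.0005;robot.move_straight([*xy,z],rate=.02);f=robot.get_ft_force()-f1;F.append(round(float(f[2]),1))
    if f[2]>7:break
robot.hold(.1)
print(F,z,robot.get_tool_pos(),robot.get_ft_force()-f1,robot.get_finger_gap()*91,robot.get_time())
```

```text
[ 0.23323052 -0.19467626 -3.58449   ]
contact [ 0.29223888 -0.05711876  2.79187991] 0.16988357698875764
slide [-0.42653613  0.11279552  1.67819202] [0.51738598 0.19786984 0.1389616 ] 10.15
[2.1, 2.4, 0.3, 1.0, 0.1, 0.2, 1.0, 0.5, 1.4, 1.6, 1.3, 1.3, 0.7, 1.3, 0.9, 1.2, 1.6, 1.5, 0.6, 0.8, 0.1, 2.0, 1.4, 4.4, 8.9] 0.1265 [0.51792027 0.19803453 0.12700057] [-1.24050845 -0.50805283  9.46936981] 33.89795970361188 16.5
```

The rod bottomed at TCP z 0.127, which gives a depth of about 53 mm, within the 44–56 mm range. I'll release and check.

Run:
```python
import pickle;from h import *
from cell import robot
robot.open_gripper();p=robot.get_tool_pos();robot.move_straight([p[0],p[1],.23],rate=.15)
ks=[np.radians(109),np.radians(109-180)]
Q=[(robot.ik([.5175,.1963,.23],down(k)),k) for k in ks];print(Q)
k=min((q for q in Q if q[0] is not None),key=lambda q:abs(q[0][5]))[1]
robot.move_pose([.5175,.1963,.23],down(k));robot.hold(.1)
w=robot.read_camera("wrist");s=robot.read_camera("side");t=robot.read_camera("top");pickle.dump((w,s,t),open("w4.pkl","wb"))
a=cv2.resize(w["frame"],(400,300));b=cv2.resize(s["frame"][200:330,130:303],(400,300));cc=cv2.resize(t["frame"][165:255,145:265],(400,300),interpolation=2);dd=cv2.resize(t["frame"][165:255,275:395],(400,300),interpolation=2)
cv2.imwrite("pics/w4.png",np.vstack([np.hstack([a,b]),np.hstack([cc,dd])])[:,:,::-1]);print(k,robot.get_time())
```

```text
[(array([ 3.20446157e-01,  1.38667433e-01,  2.02728475e+00, -4.44089210e-16,
        9.75640475e-01, -1.58196273e+00]), np.float64(1.9024088846738192)), (array([ 3.20446157e-01,  1.38667433e-01,  2.02728475e+00, -4.44089210e-16,
        9.75640475e-01,  1.55962993e+00]), np.float64(-1.239183768915974))]
-1.239183768915974 19.9667
```

View pics/w4.png

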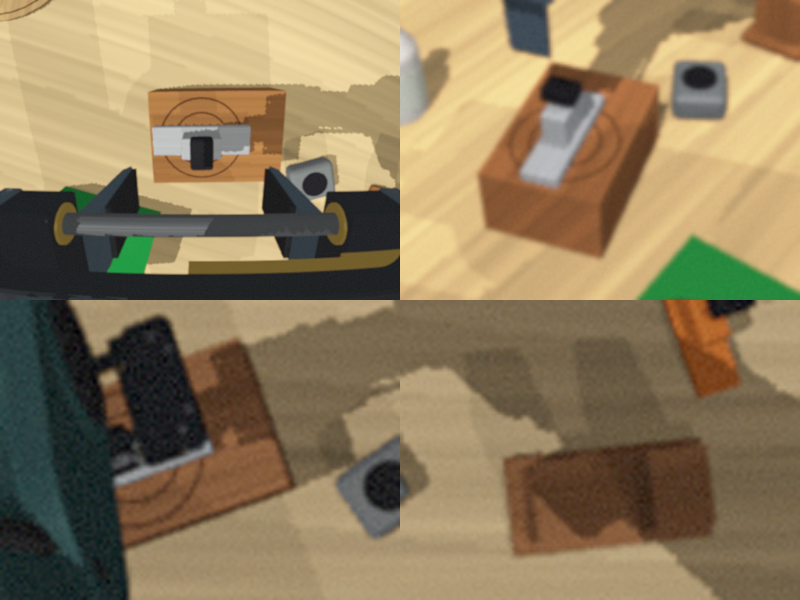

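The foot sits flat across the bore with its rings symmetric around it, and the block and tape measure are undisturbed. The knob is at tile (202,152), in line with the barrel. Next I'll grip the barrel.

Run:
```python
import pickle;from h import *
from cell import robot
w,s,t=pickle.load(open("w4.pkl","rb"));f=w["frame"].astype(int)
k=max(blobs(f.max(2)<55,(236,170,280,222)),key=lambda b:b[0]);K=plane(w,[k[1]],.144)[0];print("knob",k[0],k[1],K)
g=np.array([.5175,.1963]);xy=(K[:2]+g)/2 if np.hypot(*(K[:2]-g))<.006 else None
ty=np.radians(109-180)
if xy is not None:
    robot.move_pose([*xy,.22],down(ty));robot.move_straight([*xy,.104],rate=.1);f0=robot.get_ft_force()
    robot.close(25);print("gap",robot.get_finger_gap()*91,robot.get_gripper_force(),robot.get_ft_force()-f0,robot.get_tool_pos())
    robot.move_straight([*xy,.115],rate=.04);print(robot.get_ft_force()-f0)
    robot.move_straight([*xy,.24],rate=.12);print(robot.get_time(),robot.get_finger_gap()*91)
    robot.move_pose([.490,-.1935,.24],down(np.radians(99.5-180)));robot.hold(.2)
    w=robot.read_camera("wrist");s=robot.read_camera("side");pickle.dump((w,s),open("w5.pkl","wb"))
    cv2.imwrite("pics/w5.png",np.hstack([cv2.resize(w["frame"],(400,300)),cv2.resize(s["frame"][80:260,220:420],(400,360))[:300]])[:,:,::-1]);print(robot.get_time(),robot.get_tool_pos())
```

```text
knob 1101 [257.92 195.11] [0.52061429 0.19695682 0.144     ]
gap 43.56875197126674 24.99984383583069 [ 0.75147318 -0.56183977 -0.81524827] [0.51904452 0.19660742 0.10397928]
[ 0.68469025 -0.241396   -4.69246856]
23.925 43.65865916044621
25.675 [ 0.49019531 -0.19304545  0.2399801 ]
```

View pics/w5.png

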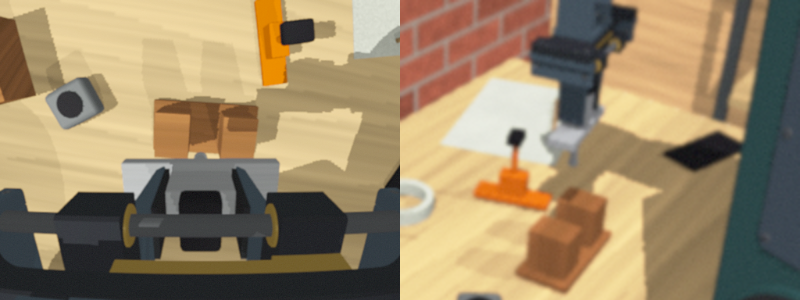

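The gauge is held by its barrel with the rod extended. The stand is clear below, with cheeks at tile (171,130) and (238,130). Now lower it onto the original spot.

Run:
```python
import pickle;from h import *
from cell import robot
xy=[.490,-.1935]
robot.move_straight([*xy,.125],rate=.1);robot.move_straight([*xy,.107],rate=.04);robot.hold(.1);f0=robot.get_ft_force();z=.107;F=[]
while z>.1022:
    z-=.0005;robot.move_straight([*xy,z],rate=.02);F.append(round(float((robot.get_ft_force()-f0)[2]),1))
    if F[-1]>3.5:break
print(F,z,robot.get_tool_pos())
robot.open_gripper();robot.move_straight([*xy,.23],rate=.15)
robot.move_pose([.40,-.30,.30],down(np.radians(99.5-180)));robot.hold(.2)
c=robot.read_camera("side");t=robot.read_camera("top");pickle.dump((c,t),open("w6.pkl","wb"))
cv2.imwrite("pics/e.png",np.hstack([cv2.resize(t["frame"][165:255,295:395],(400,360),interpolation=2),cv2.resize(c["frame"][130:235,250:367],(400,360),interpolation=2)])[:,:,::-1])
kt=blobs(t["frame"].max(2)<45,(325,205,362,240));ks=blobs(c["frame"].max(2)<45,(290,150,320,175))
print([(a,b) for a,b,_ in kt],[(a,b) for a,b,_ in ks]);print(robot.get_time())
if kt and ks:print("knob",tri(t,max(kt,key=lambda b:b[0])[1],c,max(ks,key=lambda b:b[0])[1]))
```

```text
[-0.8, -0.1, -0.4, -0.1, -0.9, -0.7, 10.3] 0.1035 [ 0.49003251 -0.19351423  0.10393846]
[(np.int32(136), array([344.72, 221.43]))] [(np.int32(55), array([305.56, 168.78]))]
32.2333
knob (array([ 0.48911178, -0.19399716,  0.13435969]), [np.float64(0.0013910022179289682), np.float64(0.001391002217929106)])
```

View pics/e.png

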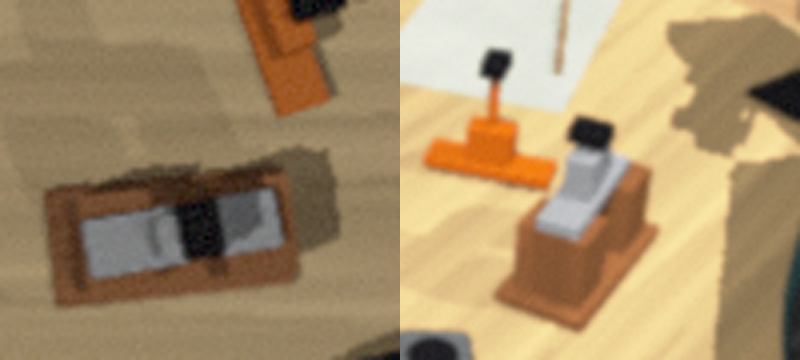

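The gauge stands flat across the gap in its original spot. The knob's height, about 0.136 after the earlier 2 mm bias, matches the setting from the bore (0.138).

```bash
python3 -c "
from cell import robot
print(robot.finish_job())"
```

```text
the job is handed in; nothing more can be done
None
```

I measured the bore at about 53 mm, stood the gauge back on its stand by its barrel with the rod setting unchanged as far as the cameras can tell (about 2 mm), and handed the job in at about 32 s.

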